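# Clamp a printing block in the carving vice to the first slip of its clutch

## Task

Set the flat rectangular printing block, carved face up, gently down on the bed of the small green carving vice, squarely between the jaw and the end stop and midway across the bed. Then turn the vice's black thumb knob clockwise until the block is held fast and the knob's drag clutch first slips, and stop there: the knob may slip a little on its spindle, but not as far as a tenth of a turn. Leave the block clamped and let go; leave the gouge, the whetstone and the round block where they lie.

Things in the scene. Friction and masses are not known exactly. Their poses are not given: they have to be found in the camera images.
- block: flat rectangular hand printing block of black wood, 47 x 97 x 24 mm (own x, y, z), about 85 g; carved relief on top, plain underside. Origin: centre of its underside; y along its length, z up. Take it by its two long sides, across the 47 mm. The jaws touch its ends 17 mm above its underside.
- holder: carving vice, bolted down: green base 76 x 236 x 14 mm (x -38 to 38, y -128 to 108) with a steel bed 36 mm wide: work lies on it 24 mm above the table and overhangs it at both sides. Origin: on the table, below the bed's middle line; y along the bed from the knob (-y) to the stop (+y). Jaw: bar 62 mm wide, 22 mm high above the bed, its face at y = -48 to -34 at first; knob's axis at y = -96.
- stop: fixed end stop, a steel bar across the bed with a cork face, 62 mm wide, 22 mm high above the bed, bolted at a different place each time. Origin: on the bed's surface at the middle of its cork face, which looks to the vice's -y; axes as the vice's. The jaw pushes the block along the bed to it; the jaw's cork plate floats up to 4 mm, so the block can touch jaw and stop and yet be loose.
- knob_top (a point): middle of the top of the black fluted thumb knob: round, 34 mm in diameter, 28 mm high, upright axis, lower edge 61 and top 89 mm above the table, free all round; it turns on the spot. Clockwise from above closes the jaw; 1.6 to 4.1 rad of turning in all. The jaw stays where it is when the knob is let go. Own x points to the knob's white mark.
- gouge: wood carving gouge, 23 x 210 x 23 mm, lying before the vice; leave it alone. Origin: centre of its underside, y along the tool towards the handle.
- round_block: round printing block, 70 mm in diameter and 28 mm high, carved face up; leave it alone. Origin: centre of its underside.
- whetstone: grey whetstone, 45 x 140 x 20 mm, lying beyond the vice; leave it alone. Origin: centre of its underside, y along its length.
- gear_head (a point): top of the green gear head (48 x 52 mm) below the knob, on the knob's axis, 46 mm above the table; between them a steel spindle collar 22 mm wide. Running the jaw takes about 0.12 N m at the knob; when the block is held fast the torque rises by some 0.10 N m and the knob slips on its spindle. The spindle's red pointer on the knob's top, at the white mark at first, shows the slip.
Things that resemble listed ones, but are neither listed nor needed, are in the scene too. What is shaped like the block but orange or purple is not meant.

How it is judged:
By the outcome, as a careful person would: the job done as asked, in the order asked, and still so for the second after the job is handed in, with the robot touching nothing.
It also fails if it takes over 67 s, if anything falls off the work surface, if the arm or the gripper's body presses on something with over 40 N, if the wrist force passes 120 N, or if a joint passes its speed limit or range.

## Robot

A 6-joint arm with a two-finger parallel gripper is mounted at the origin on a cart in front of the work surface, level with it; the furniture and walls round the work are solid. World frame = base frame: x ahead of the robot, y to its left, z up, the work surface at z = 0. Lengths are in m, angles in rad, forces in N, time in s.
With the tool pointing down it reaches from about 0.425 to 0.95 m from the base axis. Payload 3.5 kg.
Tool frame: the origin (TCP) lies on the centre line of the jaws, within the pads' length; the fingertips stand 17 mm ahead of it and the grasp point (between the pads) lies 2 mm behind it; z points along the fingers, y is the line along which they close (so a half turn about z gives the same grasp; the last joint's range is limited). The gripper opens to 85 mm and grips with 20 to 120 N. Pads are 22 mm wide; open, the fingers measure 114 mm over their backs; the gripper's body (76 mm by 85 mm) begins 54 mm behind the grasp point. The pads swing forward as they close: fully open they stand 13 mm farther back than shut.
Start: joints at [-1.387, 0.286, 1.577, -0, 1.279, -0.15], TCP at [0.221, -0.638, 0.248] pointing down, gripper open.
Joint ranges: [-2.77, 2.77], [-0.9, 2.22], [0.21, 2.48], [-1.53, 4.67], [0.24, 2.81], [-2.84, 2.84]. Speed limits (rad/s): [2.79, 2.79, 3.14, 3.14, 3.14, 3.14].

## Interface

Orientations are given as a unit quaternion [x, y, z, w].
In Python, from plant import ctrl gives the robot as it stands. The module is installed in compiled form; this text tells all that it offers.
- The arm moves only by the tool drive_tool, never from a script. Its argument "moves" is a list of rows, each a list of 3 entries, a list of its own where there are three numbers: the turn, a rotation vector about the tool's x, y, z in rad, then the shift along the tool's x, y, z in m, then the finger opening in m, from 0 to 0.0854. A call has 1 to 5 rows; each row shifts and turns the commanded pose from where the row before left it, along the tool's axes as they then stand; what a row does not reach is not made up. A row lasts 1/8 s, in which the tool goes at most 62.5 mm and 10.7 degrees, less where a joint would pass 70% of its speed; a pose out of reach is approached as far as the arm can. A call with a gripper value outside its range is refused whole. The fingers move at their own pace and stop on an object; "grip_force" is the grip in N (left out, the last holds). Time passes only in rows, so rows that do not move let the fingers close. It gives the time, the measured TCP pose, the force, the opening and the grip force at its end, in the units of the state.
- ctrl.get_state(): the state, without advancing time (a new reading comes with each control period).
- ctrl.read_camera(name): name is "side" or "top" or "wrist"; returns a dict with "image" (480x640x3 uint8, red, green, blue), "fx", "fy", "cx", "cy" (pixels), "R" (3x3) and "t" (3): a world point X has camera coordinates R X + t. Camera axes: x right, y down, z forward; pixel columns grow to the right and rows downward; lengths in m; the calibration is good to about 2 mm. A picture is of the moment at which its call begins. There is no depth.
- ctrl.sign_off(): hands the job in; it is judged then, once.
The state is a dict: "time": time; "qpos": joint angles; "dq": joint speeds; "joint_efforts": joint torques, N m; "eef_pos": TCP position; "tcp_rot": TCP orientation; "contact_force": force on the tool from outside, world axes, zero at the start; "wrist_torque": the same for the moment, N m; "opening": opening from 0.0 (shut) to 1.0 (fully open); "finger_force": force on a finger pad.
Only numpy, scipy, OpenCV 4.12 (cv2) and the standard library are available. Lean on these libraries where they do the work, as an engineer would, in place of code of your own. Each camera call takes 0.05 s, during which the arm holds its last target. There are 200 camera calls.

## Working session

There is one attempt and no reset: what is moved stays moved. The work goes in short steps, Python scripts to look and compute and a tool call to move; the robot and the scene stay as the last step left them, time stands still between calls to the robot, and variables do not carry over. Pictures are saved under pics/ and viewed, at most 10 in all, crops included, and the job is handed in when it is done.

Besides the shell and the picture viewer there is one more tool, called after ">>>" in YAML: its name, and indented under it one key for each argument. drive_tool: Moves the arm, as the interface text tells. Its arguments: {"type":"object","properties":{"moves":{"type":"array","items":{"type":"array"}},"grip_force":{"type":"number"}},"required":["moves"]}

```bash
mkdir -p pics; cat > h.py <<'E'
import numpy as np, cv2
from plant import ctrl
from scipy.spatial.transform import Rotation as Ro
def snap(n,f=None):
    c=ctrl.read_camera(n); im=c["image"][:,:,::-1]
    if f: cv2.imwrite("pics/"+f,im)
    return c
def pix2w(c,u,v,z):
    R=np.array(c["R"]);t=np.array(c["t"])
    d=R.T@np.array([(u-c["cx"])/c["fx"],(v-c["cy"])/c["fy"],1]); o=-R.T@t
    return o+d*(z-o[2])/d[2]
def w2pix(c,X):
    p=np.array(c["R"])@np.array(X)+np.array(c["t"]); return c["fx"]*p[0]/p[2]+c["cx"],c["fy"]*p[1]/p[2]+c["cy"]
E
python3 - <<'E'
from h import *
for n in("top","side"):
    c=snap(n,n+"0.png"); print(n,c["fx"],c["cx"],c["cy"],np.round(c["R"],3).tolist(),np.round(c["t"],3))
print(ctrl.get_state())
E
```

```text
top 505.84996635759535 325.9713468569159 246.5773652590179 [[0.003, -1.0, -0.002], [-0.991, -0.002, -0.13], [0.13, 0.002, -0.992]] [-0.245  0.583  1.019]
side 449.25474451280354 309.67246322103205 239.9743270323164 [[1.0, 0.029, 0.011], [0.027, -0.621, -0.783], [-0.016, 0.783, -0.622]] [-0.595 -0.091  1.439]
{'time': 0.1, 'qpos': array([-1.38700412e+00,  2.87133409e-01,  1.57805506e+00,  3.96247608e-06,
        1.27860793e+00, -1.49990059e-01]), 'dq': array([ 6.30668596e-05, -2.34495199e-03, -1.08249142e-03,  1.70161296e-03,
       -1.67353803e-03, -4.62420808e-04]), 'joint_efforts': array([ 6.05762980e-04, -4.07298052e+01, -2.93698990e+01, -1.38039154e-04,
        3.40858714e-03, -6.71351103e-06]), 'eef_pos': array([ 0.22107273, -0.63716886,  0.24703466]), 'tcp_rot': array([ 9.86105466e-01,  1.66116816e-01, -1.67256192e-05, -1.10174975e-03]), 'contact_force': array([ 0.11011054,  0.3393926 , -0.68296353]), 'wrist_torque': array([ 0.02696664,  0.0155891 , -0.02900927]), 'finger_force': 0.0, 'opening': 0.9969575338740031}
```

View pics/top0.png

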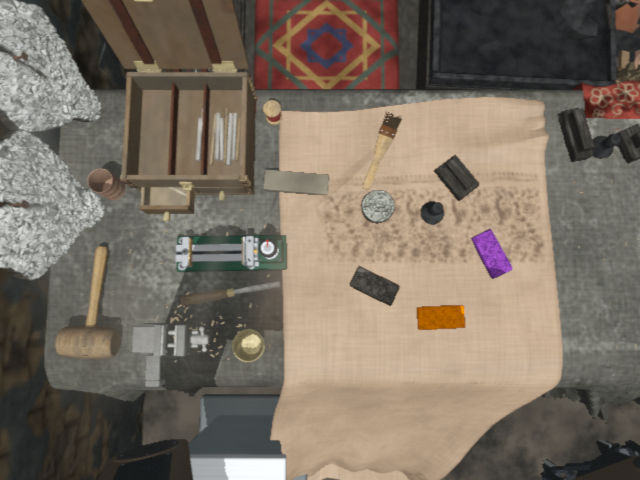

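View pics/side0.png

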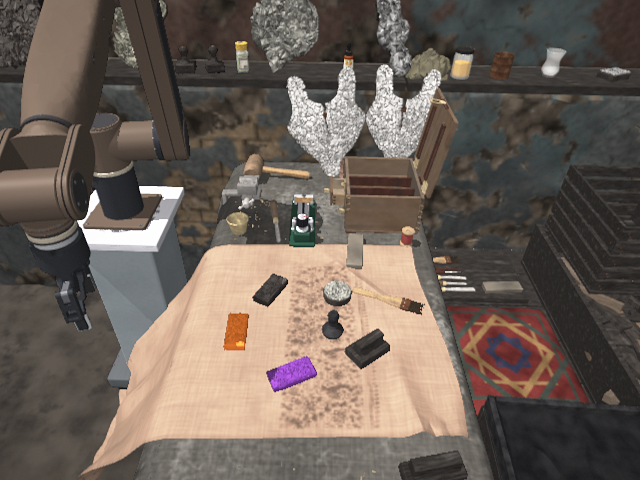

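The top view shows the flat black block near (375,285). The vice runs from its knob at (268,248) to the stop at about (185,253). The black object at (457,177) is a grooved decoy. I'll zoom in next.

```bash
python3 - <<'E'
from h import *
c=snap("top"); im=c["image"][:,:,::-1]
a=cv2.resize(im[225:280,165:295],None,fx=6,fy=6,interpolation=cv2.INTER_CUBIC)
b=cv2.resize(im[260:310,340:410],None,fx=5,fy=5,interpolation=cv2.INTER_CUBIC)
o=np.zeros((590,780,3),np.uint8);o[:330,:780]=a;o[335:585,:350]=b
cv2.imwrite("pics/crop.png",o)
hs=cv2.cvtColor(im,cv2.COLOR_BGR2HSV)
# block mask
m=(im[255:315,335:415].max(2)<75).astype(np.uint8)
n,l,s,ce=cv2.connectedComponentsWithStats(m);k=1+s[1:,4].argmax()
p=np.argwhere(l==k)[:,::-1]+[335,255]
W=np.array([pix2w(c,u,v,0.024)[:2] for u,v in p])
print("block",s[k],cv2.minAreaRect(W.astype(np.float32)*1000))
# green base
g=((hs[...,0]>60)&(hs[...,0]<95)&(hs[...,1]>110)).astype(np.uint8); g[:,:165]=0;g[:,300:]=0;g[:225]=0;g[290:]=0
p=np.argwhere(g)[:,::-1]
W=np.array([pix2w(c,u,v,0.014)[:2] for u,v in p]); print("base",len(p),cv2.minAreaRect(W.astype(np.float32)*1000))
for u,v in [(268,248)]: print(pix2w(c,u,v,.089))
E
```

```text
block [ 16  17  47  33 691] ((503.4073181152344, -344.66009521484375), (94.14447784423828, 45.157676696777344), 63.544349670410156)
base 75 ((572.7789306640625, -3.2696533203125), (68.80354309082031, 107.12368774414062), 0.13756762444972992)
[ 0.5740801  -0.12796534  0.089     ]
```

View pics/crop.png

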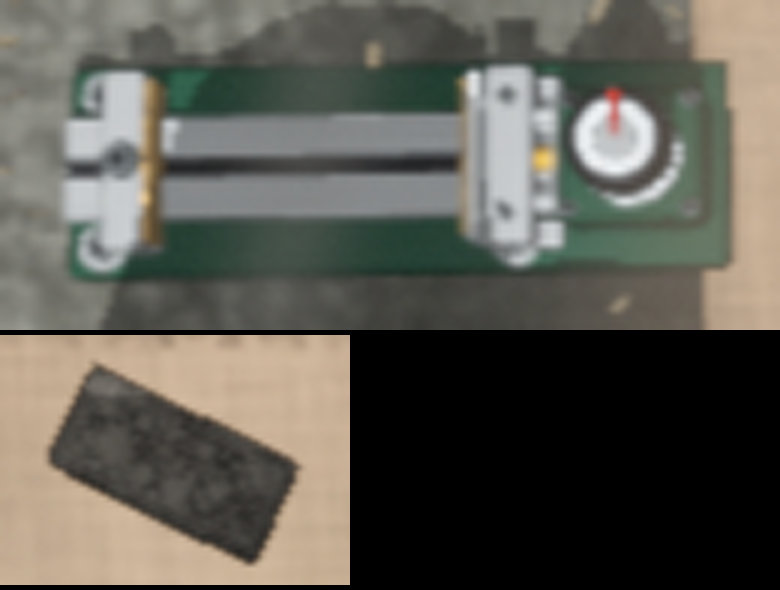

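```bash
cat >> h.py <<'E'
def go(x,y,z,yaw):
    "print tool-axes shift (before turning) and turn needed"
    s=ctrl.get_state(); r=Ro.from_quat(s["tcp_rot"])
    T=Ro.from_euler("z",np.radians(yaw))*Ro.from_euler("x",np.pi)
    d=np.array([x,y,z])-s["eef_pos"]
    print("shift mm now-axes",np.round(r.inv().apply(d)*1000,1),"end-axes",np.round(T.inv().apply(d)*1000,1),"turn",np.round((r.inv()*T).as_rotvec(),4),"t",s["time"])
E
python3 - <<'E'
from h import *
c=snap("top")
f=lambda x,y,z:pix2w(c,165+(x+.5)/6-.5,225+(y+.5)/6-.5,z)*1000
for n,p in dict(slotL=(170,165,.024),slotR=(450,163,.024),stopface=(160,160,.046),jawface=(462,160,.046),knob=(615,137,.089),bl=(72,280,.014),tl=(80,66,.014),tr=(726,62,.014),br=(730,265,.014)).items(): print(n,np.round(f(*p),1))
go(.503,-.345,.17,63.5)
E
```

```text
slotL [573.3  38.4  24. ]
slotR [574.3 -60.3  24. ]
stopface [572.4  36.1  46. ]
jawface [572.7 -68.3  46. ]
knob [ 575.2 -126.1   89. ]
bl [533.4  74.3  14. ]
tl [610.1  74.6  14. ]
tr [ 612.1 -156.4   14. ]
br [ 539.3 -158.7   14. ]
shift mm now-axes [ 362.1 -183.7   77.8] end-axes [387.4 121.8  77.4] turn [-0.0014 -0.0008 -0.7745] t 0.2
```

>>> drive_tool:
  moves:
    - [[0,0,0],[0.036,-0.018,0],0.085]
    - [[0,0,0],[0.036,-0.018,0],0.085]
    - [[0,0,0],[0.036,-0.018,0],0.085]
    - [[0,0,0],[0.036,-0.018,0],0.085]
    - [[0,0,0],[0.036,-0.018,0],0.085]

```text
time: 0.82
eef_pos: [0.3625, -0.4925, 0.2481]
tcp_rot: [0.986, 0.166, -0.0, -0.0]
contact_force: [-0.3, -0.2, -0.3]
opening: 0.994
finger_force: 0.0
```

>>> drive_tool:
  moves:
    - [[0,0,0],[0.036,-0.018,0],0.085]
    - [[0,0,0],[0.036,-0.018,0],0.085]
    - [[0,0,0],[0.036,-0.018,0],0.085]
    - [[0,0,0],[0.036,-0.018,0],0.085]
    - [[0,0,0],[0.036,-0.018,0],0.085]

```text
time: 1.45
eef_pos: [0.5031, -0.3486, 0.2481]
tcp_rot: [0.986, 0.166, -0.0, -0.0]
contact_force: [0.5, -1.0, -1.0]
opening: 0.997
finger_force: 0.0
```

>>> drive_tool:
  moves:
    - [[0,0,-0.155],[0,0,0.014],0.085]
    - [[0,0,-0.155],[0,0,0.014],0.085]
    - [[0,0,-0.155],[0,0,0.014],0.085]
    - [[0,0,-0.155],[0,0,0.014],0.085]
    - [[0,0,-0.155],[0,0,0.014],0.085]

```text
time: 2.08
eef_pos: [0.5022, -0.3495, 0.1776]
tcp_rot: [0.849, 0.529, -0.0, -0.0]
contact_force: [0.1, 0.9, -0.3]
opening: 0.998
finger_force: 0.0
```

```bash
python3 - <<'E'
from h import *
c=snap("wrist","w1.png"); print(ctrl.get_state()["eef_pos"],np.round(c["R"],3).tolist(),np.round(c["t"],3))
go(.503,-.345,.17,63.5)
E
```

```text
[ 0.50127481 -0.34871326  0.17520379] [[0.897, -0.441, -0.002], [-0.425, -0.865, 0.267], [-0.119, -0.239, -0.964]] [-0.605 -0.105  0.288]
shift mm now-axes [ 4.1 -0.1  5.2] end-axes [ 4.1 -0.1  5.2] turn [-0.0042 -0.0013  0.0088] t 2.125
```

View pics/w1.png

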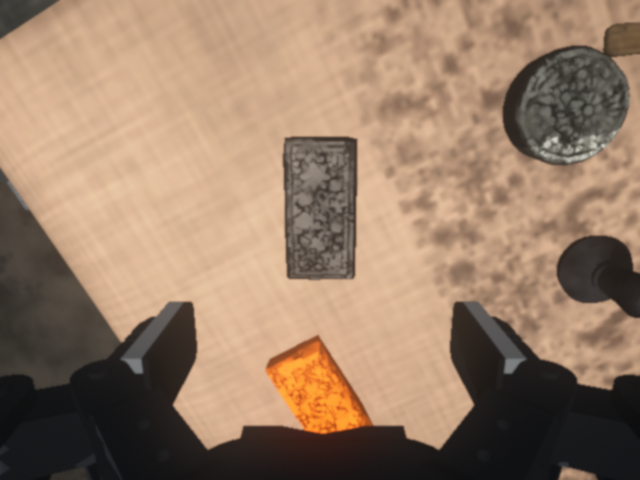

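The wrist view shows the block carved face up, with its top face from (285,138) to (354,278). It lines up well with the tool.

```bash
python3 - <<'E'
from h import *
c=snap("wrist"); 
P=np.array([pix2w(c,u,v,.024) for u,v in [(285.5,139),(356.5,139),(354,277),(288.5,277)]])
m=P.mean(0); a=(P[0]+P[1]-P[2]-P[3])/2; print(m, np.linalg.norm(a),np.linalg.norm(P[1]-P[0]),np.degrees(np.arctan2(a[1],a[0])))
go(m[0],m[1],.021,np.degrees(np.arctan2(a[1],a[0])))
E
```

```text
[ 0.50277625 -0.34130847  0.024     ] 0.093088575497165 0.044930651085547765 64.04130386072181
shift mm now-axes [  7.1  -1.4 155. ] end-axes [  7.3  -2.  155. ] turn [-0.0042 -0.0014 -0.0091] t 2.175
```

>>> drive_tool:
  moves:
    - [[0,0,-0.009],[0.0055,-0.002,0.035],0.085]
    - [[0,0,0],[0,0,0.035],0.085]
    - [[0,0,0],[0,0,0.035],0.085]
    - [[0,0,0],[0,0,0.03],0.085]
    - [[0,0,0],[0,0,0.018],0.085]

```text
time: 2.8
eef_pos: [0.5026, -0.3436, 0.0241]
tcp_rot: [0.848, 0.529, -0.0, -0.001]
contact_force: [-0.4, -0.3, 0.5]
opening: 0.994
finger_force: 0.0
```

>>> drive_tool:
  moves:
    - [[0,0,0],[0,0,0],0.085]
    - [[0,0,0],[0,0,0],0.03]
    - [[0,0,0],[0,0,0],0.03]
    - [[0,0,0],[0,0,0],0.03]
    - [[0,0,0],[0,0,0],0.03]
  grip_force: 40

```text
time: 3.42
eef_pos: [0.5041, -0.3449, 0.0273]
tcp_rot: [0.848, 0.53, 0.0, 0.002]
contact_force: [-0.3, 0.4, 6.6]
opening: 0.529
finger_force: 41.5
```

>>> drive_tool:
  moves:
    - [[0,0,0],[0,0,0],0.03]
    - [[0,0,0],[0,0,0],0.03]

```text
time: 3.68
eef_pos: [0.5041, -0.3449, 0.0273]
tcp_rot: [0.848, 0.53, 0.0, 0.002]
contact_force: [0.3, 0.5, 6.3]
opening: 0.53
finger_force: 41.5
```

>>> drive_tool:
  moves:
    - [[0,0,0],[0,0,-0.02],0.03]
    - [[0,0,0],[0,0,-0.04],0.03]
    - [[0,0,0],[0,0,-0.04],0.03]
    - [[0,0,0],[0,0,-0.02],0.03]
    - [[0,0,0],[0,0,0],0.03]

```text
time: 4.3
eef_pos: [0.5036, -0.3445, 0.1473]
tcp_rot: [0.848, 0.53, 0.0, 0.002]
contact_force: [-0.6, -0.5, -0.9]
opening: 0.528
finger_force: 41.3
```

```bash
python3 - <<'E'
from h import *
c=snap("wrist","w2.png"); s=ctrl.get_state(); print(s["eef_pos"],s["contact_force"])
go(.573,-.0146,.14,90.9)
E
```

```text
[ 0.50276092 -0.34365701  0.14514266] [ 0.09434274  0.03142402 -1.08113633]
shift mm now-axes [326.6 -80.8   5.2] end-axes [327.9  75.4   5.1] turn [-1.000e-04 -1.000e-04 -4.687e-01] t 4.35
```

View pics/w2.png

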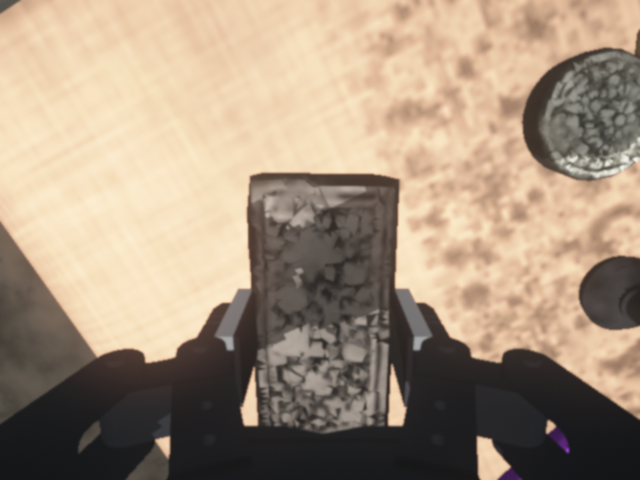

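The block is held and level. Its far end's top edge is at v≈187, spanning u 250–398.

```bash
python3 - <<'E'
from h import *
c=snap("wrist"); s=ctrl.get_state(); r=Ro.from_quat(s["tcp_rot"]); print(s["eef_pos"],c["fx"])
for off in(.0,-.004,-.008):
  for v in(175,187):
    z=s["eef_pos"][2]+off-(.024 if 0 else 0)
    a,b=[r.inv().apply(pix2w(c,u,v,z)-s["eef_pos"])*1000 for u in(249.5,398.5)]
    print(off,v,np.round(a,1),np.round(b,1))
E
```

```text
[ 0.5022153  -0.34318293  0.14382567] 429.2042920704283
0.0 175 [ 50.5 -21.1   0.1] [50.5 23.3 -0. ]
0.0 187 [ 46.9 -21.2   0.1] [46.9 23.5 -0. ]
-0.004 175 [ 50.  -21.7   4.1] [50. 24.  4.]
-0.004 187 [ 46.3 -21.9   4.1] [46.3 24.2  4. ]
-0.008 175 [ 49.4 -22.4   8.1] [49.4 24.8  8. ]
-0.008 187 [ 45.6 -22.6   8.1] [45.6 24.9  8. ]
```

>>> drive_tool:
  moves:
    - [[0,0,0],[0.041,-0.01,-0.004],0.03]
    - [[0,0,0],[0.041,-0.01,-0.004],0.03]
    - [[0,0,0],[0.041,-0.01,-0.004],0.03]
    - [[0,0,0],[0.041,-0.01,-0.004],0.03]
    - [[0,0,0],[0.041,-0.01,0],0.03]

```text
time: 5.03
eef_pos: [0.5469, -0.1359, 0.1591]
tcp_rot: [0.848, 0.53, -0.001, -0.002]
contact_force: [1.2, 0.1, -0.4]
opening: 0.528
finger_force: 41.3
```

>>> drive_tool:
  moves:
    - [[0,0,0],[0.041,-0.01,0],0.03]
    - [[0,0,0],[0.041,-0.01,0],0.03]
    - [[0,0,-0.156],[0.018,-0.005,0],0.03]
    - [[0,0,-0.156],[0,0,0],0.03]
    - [[0,0,-0.157],[0,0,0],0.03]

```text
time: 5.65
eef_pos: [0.5676, -0.036, 0.1584]
tcp_rot: [0.699, 0.715, -0.001, -0.002]
contact_force: [0.2, 0.2, -0.4]
opening: 0.527
finger_force: 41.3
```

>>> drive_tool:
  moves:
    - [[0,0,0],[0,0,0],0.03]
    - [[0,0,0],[0,0,0],0.03]

```text
time: 5.9
eef_pos: [0.5683, -0.0367, 0.1599]
tcp_rot: [0.702, 0.712, -0.001, -0.001]
contact_force: [-0.4, 0.6, -1.1]
opening: 0.529
finger_force: 41.3
```

```bash
python3 - <<'E'
from h import *
c=snap("wrist","w3.png"); s=ctrl.get_state(); print(s["eef_pos"],s["contact_force"])
go(.573,-.0146,.09,90.9)
E
```

```text
[ 0.56853626 -0.03682244  0.16029942] [-0.74496624  0.22471239 -0.21287703]
shift mm now-axes [22.1  4.9 70.3] end-axes [22.1  4.8 70.3] turn [-0.0018 -0.0005 -0.0017] t 5.95
```

View pics/w3.png

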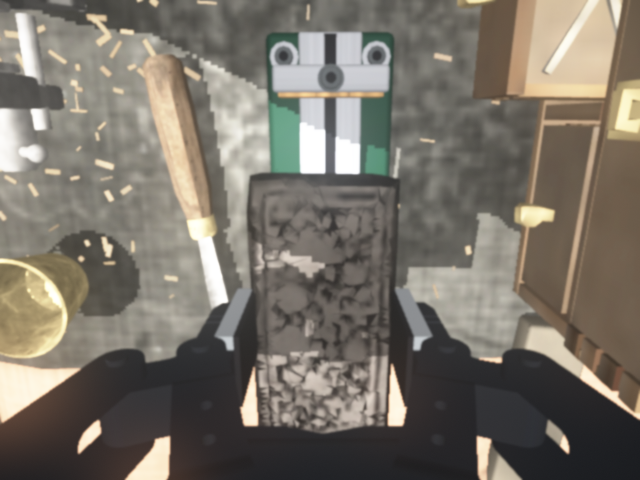

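The stop's cork face is at v≈97 (u 278–384) and the bed slot is centred at u≈330.5. The block's leading edge is at v≈187, centred at u≈324.

```bash
python3 - <<'E'
from h import *
c=snap("wrist"); s=ctrl.get_state(); r=Ro.from_quat(s["tcp_rot"]); e=s["eef_pos"]
f=lambda u,v,z:np.round(np.r_[r.inv().apply(pix2w(c,u,v,z)-e)*1000,pix2w(c,u,v,z)*1000],1)
print("stop L,R",f(278,97,.046),f(384,97,.046))
print("slot",f(331,45,.024),f(330,165,.024),"base edges",f(268,45,.014),f(393,45,.014),f(270,165,.014),f(390.5,165,.014))
zt=e[2]-.004
print("block edge",f(249.5,187,zt),f(398.5,187,zt),"near", f(256,425,zt),f(389,425,zt))
go(.573,-.0146,.09,90.9)
E
```

```text
stop L,R [ 77.6 -24.2 114.7 543.2  40.3  46. ] [ 77.5  32.5 114.6 599.9  41.1  46. ]
slot [106.5   4.4 136.7 571.4  69.7  24. ] [ 39.    4.1 136.6 572.    2.2  24. ] base edges [108.  -32.5 146.7 534.4  70.7  14. ] [108.   41.  146.6 607.9  71.7  14. ] [ 38.  -33.7 146.7 534.3   0.6  14. ] [ 38.   42.4 146.6 610.4   1.7  14. ]
block edge [ 46.7 -22.5   4.  545.6   9.5 156.6] [ 46.7  23.1   4.  591.1  10.2 156.6] near [-39.3 -24.1   4.  545.2 -76.5 156.6] [-39.2  23.7   4.  592.9 -75.7 156.6]
shift mm now-axes [22.2  4.7 70.6] end-axes [22.2  4.6 70.6] turn [-0.0012 -0.0003 -0.0014] t 6.0
```

>>> drive_tool:
  moves:
    - [[0,0,0],[0.01,0.002,0.02],0.03]
    - [[0,0,0],[0.01,0.002,0.03],0.03]
    - [[0,0,0],[0,0,0.02],0.03]
    - [[0,0,0],[0,0,0],0.03]
    - [[0,0,0],[0,0,0],0.03]

```text
time: 6.62
eef_pos: [0.5733, -0.0171, 0.0918]
tcp_rot: [0.702, 0.713, 0.0, 0.0]
contact_force: [0.5, -0.2, 0.5]
opening: 0.528
finger_force: 41.3
```

```bash
python3 - <<'E'
from h import *
c=snap("wrist","w4.png"); s=ctrl.get_state(); print(s["eef_pos"],s["contact_force"])
t=snap("top"); im=t["image"][:,:,::-1]; a=np.vstack([cv2.resize(c["image"][:260,200:460,::-1],(560,560)) ]); b=cv2.resize(im[225:285,165:290],None,fx=1.8,fy=1.8)
cv2.imwrite("pics/w4c.png",a)
E
```

```text
[ 0.57365591 -0.01717287  0.09245684] [-0.06601058 -0.14922231 -1.26732847]
```

View pics/w4c.png

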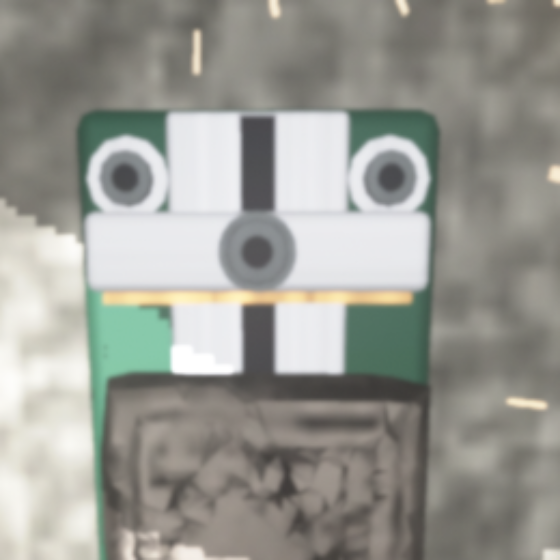

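The cork edge is at v≈141 and the block's end is at v≈174 (bottom edge) to 185 (top edge). The slot is at u≈320 and the block's centre at u≈324.

```bash
python3 - <<'E'
from h import *
c=snap("wrist"); s=ctrl.get_state(); r=Ro.from_quat(s["tcp_rot"]); e=s["eef_pos"]
f=lambda u,v,z:np.round(np.r_[r.inv().apply(pix2w(c,u,v,z)-e)*1000,pix2w(c,u,v,z)*1000],1)
g=lambda a,b:(a/2.154+200,b/2.154)
print("stop",f(*g(103,304),.046),f(*g(413,304),.046))
print("slot",f(*g(258,120),.024),f(*g(259,370),.024))
for o in(.003,.005): print("top edge",f(*g(106,396),e[2]-o),f(*g(428,396),e[2]-o),"bottom", f(*g(267,375),e[2]-o-.024))
go(.573,-.0146,.055,90.5)
E
```

```text
stop [ 58.  -29.5  46.6 543.4  40.4  46. ] [ 58.   27.3  46.7 600.2  41.2  46. ]
slot [ 92.2  -1.2  68.6 571.2  75.   24. ] [ 43.2  -1.1  68.7 572.1  26.   24. ]
top edge [ 47.7 -22.2   2.9 550.8  30.2  89.7] [ 47.7  23.2   3.  596.1  30.9  89.7] bottom [4.760e+01 5.000e-01 2.700e+01 5.736e+02 3.040e+01 6.570e+01]
top edge [ 47.4 -22.5   4.9 550.5  29.9  87.7] [ 47.4  23.5   5.  596.5  30.6  87.7] bottom [4.730e+01 5.000e-01 2.900e+01 5.736e+02 3.010e+01 6.370e+01]
shift mm now-axes [ 2.6 -0.8 37.7] end-axes [ 2.6 -0.7 37.7] turn [0.0025 0.0006 0.0069] t 6.775
```

>>> drive_tool:
  moves:
    - [[0,0,0],[0.005,-0.0016,0],0.03]
    - [[0,0,0],[0,0,0.01],0.03]
    - [[0,0,0],[0,0,0.008],0.03]
    - [[0,0,0],[0,0,0.005],0.03]
    - [[0,0,0],[0,0,0],0.03]

```text
time: 7.4
eef_pos: [0.5705, -0.0117, 0.0674]
tcp_rot: [0.701, 0.713, -0.0, -0.001]
contact_force: [-0.4, -0.3, -1.0]
opening: 0.527
finger_force: 41.3
```

```bash
python3 - <<'E'
from h import *
c=snap("wrist"); s=ctrl.get_state(); print(s["eef_pos"],s["contact_force"])
t=snap("side"); im=t["image"][:,:,::-1]
a=cv2.resize(c["image"][60:260,200:460,::-1],(780,600))[:, :]
k=w2pix(t,[.573,-.015,.05]);u,v=map(int,k)
b=cv2.resize(im[v-30:v+35,u-25:u+25],(400,520),interpolation=cv2.INTER_CUBIC)
o=np.zeros((520,800,3),np.uint8);o[:300,:390]=cv2.resize(a,(390,300));o[:,400:]=b
cv2.imwrite("pics/w5.png",o)
E
```

```text
[ 0.5708849  -0.01180436  0.06790311] [ 0.33748105  0.45942929 -0.89000411]
```

View pics/w5.png

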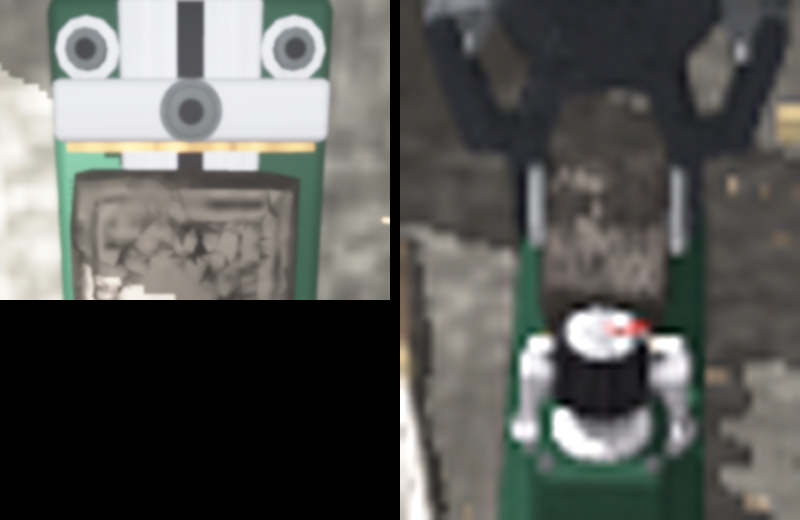

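The wrist crop shows the cork edge at v≈161 and the block's end at v≈174–185, well centred on the slot (326.7 against 325).

```bash
python3 - <<'E'
from h import *
c=snap("wrist"); s=ctrl.get_state(); r=Ro.from_quat(s["tcp_rot"]); e=s["eef_pos"]
f=lambda u,v,z:np.round(np.r_[r.inv().apply(pix2w(c,u,v,z)-e)*1000,pix2w(c,u,v,z)*1000],1)
g=lambda a,b:(a/1.5+200,b/1.5+60)
print(e,"stop",f(*g(190,152),.046)); print("slot",f(*g(190,30),.024),f(*g(190,160),.024))
print("top",f(*g(187.5,187),e[2]-.003),"bot",f(*g(187.5,171),e[2]-.027))
E
```

```text
[ 0.57128481 -0.01187968  0.06851425] stop [ 52.6   1.3  22.5 571.7  40.7  46. ]
slot [ 80.7   1.3  44.5 571.4  68.8  24. ] [ 48.3   1.4  44.5 571.9  36.4  24. ]
top [ 47.6   0.6   3.  571.2  35.7  65.5] bot [ 47.7   0.7  27.  571.2  35.8  41.5]
```

>>> drive_tool:
  moves:
    - [[0,0,0],[0.001,0.0007,0.006],0.03]
    - [[0,0,0],[0,0,0.005],0.03]
    - [[0,0,0],[0,0,0.003],0.03]
    - [[0,0,0],[0,0,0],0.03]

```text
time: 8.05
eef_pos: [0.5714, -0.0107, 0.0538]
tcp_rot: [0.701, 0.713, -0.0, -0.0]
contact_force: [0.1, 0.7, -0.5]
opening: 0.53
finger_force: 41.3
```

>>> drive_tool:
  moves:
    - [[0,0,0],[0,0,0.001],0.03]
    - [[0,0,0],[0,0,0.001],0.03]
    - [[0,0,0],[0,0,0],0.03]

```text
time: 8.43
eef_pos: [0.5717, -0.0108, 0.0523]
tcp_rot: [0.701, 0.713, 0.0, 0.0]
contact_force: [0.4, -0.3, -0.6]
opening: 0.528
finger_force: 41.3
```

>>> drive_tool:
  moves:
    - [[0,0,0],[0,0,0.001],0.03]
    - [[0,0,0],[0,0,0.001],0.03]
    - [[0,0,0],[0,0,0],0.03]

```text
time: 8.8
eef_pos: [0.5719, -0.0108, 0.0513]
tcp_rot: [0.701, 0.713, -0.0, -0.0]
contact_force: [-3.3, 0.2, 4.7]
opening: 0.529
finger_force: 41.9
```

>>> drive_tool:
  moves:
    - [[0,0,0],[0,0,0.001],0.03]
    - [[0,0,0],[0,0,0],0.03]

```text
time: 9.05
eef_pos: [0.5719, -0.0108, 0.0513]
tcp_rot: [0.701, 0.713, -0.0, -0.0]
contact_force: [-6.0, 0.2, 9.3]
opening: 0.528
finger_force: 42.4
```

>>> drive_tool:
  moves:
    - [[0,0,0],[0,0,-0.0015],0.03]
    - [[0,0,0],[0,0,0],0.052]
    - [[0,0,0],[0,0,0],0.06]
    - [[0,0,0],[0,0,0],0.07]
    - [[0,0,0],[0,0,-0.005],0.075]

```text
time: 9.68
eef_pos: [0.5713, -0.0107, 0.0554]
tcp_rot: [0.701, 0.713, -0.0, -0.001]
contact_force: [0.1, -0.4, 0.8]
opening: 0.874
finger_force: 0.0
```

>>> drive_tool:
  moves:
    - [[0,0,0],[0,0,-0.01],0.075]
    - [[0,0,0],[0,0,-0.03],0.075]
    - [[0,0,0],[0,0,-0.04],0.075]
    - [[0,0,0],[-0.03,0,-0.03],0.075]
    - [[0,0,0],[-0.03,0,0],0.075]

```text
time: 10.3
eef_pos: [0.575, -0.0718, 0.1708]
tcp_rot: [0.701, 0.713, 0.002, 0.004]
contact_force: [0.9, 0.1, -0.1]
opening: 0.88
finger_force: 0.0
```

```bash
python3 - <<'E'
from h import *
c=snap("wrist","w6.png"); s=ctrl.get_state(); print(s["eef_pos"],s["contact_force"],s["qpos"][5])
go(.575,-.126,.15,90.9)
E
```

```text
[ 0.57424566 -0.07492192  0.16918813] [ 0.10133618 -1.9816982  -0.6423315 ] -0.3176152415129218
shift mm now-axes [-51.   -0.1  19.4] end-axes [-51.1  -0.   19.2] turn [ 0.0055  0.0042 -0.0008] t 10.35
```

View pics/w6.png

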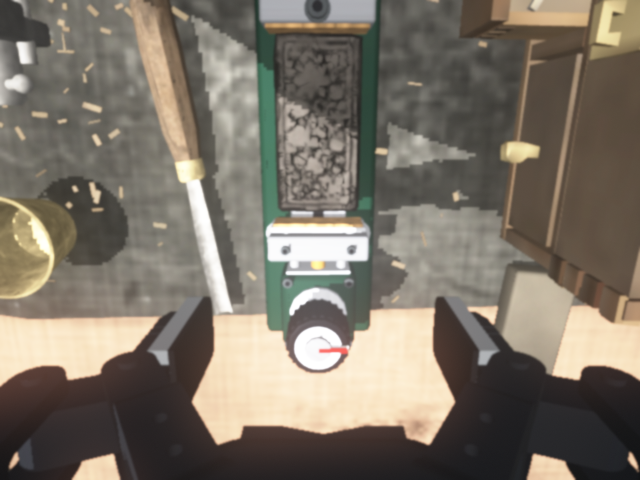

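The block sits flat between jaw and stop, with small gaps at each end. The knob's top centre is at about (319,349), with the mark and the pointer both towards world +x.

```bash
python3 - <<'E'
from h import *
c=snap("wrist"); s=ctrl.get_state(); im=c["image"]
g=cv2.cvtColor(im,cv2.COLOR_RGB2GRAY)[300:390,280:360]
m=((g>170)).astype(np.uint8); n,l,st,ce=cv2.connectedComponentsWithStats(m);
for i in range(1,n):
  if st[i,4]>150: print(st[i]+[280,300,0,0,0],ce[i]+[280,300])
print(pix2w(c,319,349,.089),s["eef_pos"],s["qpos"])
go(.575,-.126,.15,90.9)
E
```

```text
[ 280  322   80   68 4263] [319.34881539 359.98850575]
[ 0.57347118 -0.12897524  0.089     ] [ 0.5735245  -0.07315864  0.1679489 ] [-3.02022594e-01  1.52971704e-01  1.88829559e+00 -7.32178917e-04
  1.09661871e+00 -3.15031463e-01]
shift mm now-axes [-52.8   0.7  18. ] end-axes [-52.9   0.6  17.9] turn [ 0.0033  0.0018 -0.0024] t 10.4
```

>>> drive_tool:
  moves:
    - [[0,0,0],[-0.0275,0.0005,0],0.085]
    - [[0,0,0],[-0.0265,0,0],0.085]
    - [[0,0,-0.185],[0,0,0],0.085]
    - [[0,0,-0.185],[0,0,0],0.085]
    - [[0,0,-0.185],[0,0,0],0.085]

```text
time: 11.02
eef_pos: [0.5738, -0.124, 0.1657]
tcp_rot: [0.477, 0.879, 0.0, -0.0]
contact_force: [-0.0, 1.5, 0.8]
opening: 0.997
finger_force: 0.0
```

>>> drive_tool:
  moves:
    - [[0,0,-0.185],[0,0,0],0.085]
    - [[0,0,-0.185],[0,0,0],0.085]
    - [[0,0,-0.185],[0,0,0],0.085]
    - [[0,0,-0.185],[0,0,0],0.085]
    - [[0,0,-0.185],[0,0,0],0.085]

```text
time: 11.65
eef_pos: [0.5738, -0.1238, 0.1658]
tcp_rot: [0.034, 0.999, 0.0, -0.0]
contact_force: [-0.2, 0.4, 0.7]
opening: 0.997
finger_force: 0.0
```

>>> drive_tool:
  moves:
    - [[0,0,-0.185],[0,0,0],0.085]
    - [[0,0,-0.185],[0,0,0],0.085]
    - [[0,0,-0.185],[0,0,0],0.085]
    - [[0,0,-0.185],[0,0,0],0.085]
    - [[0,0,0],[0,0,0],0.085]

```text
time: 12.28
eef_pos: [0.5739, -0.124, 0.1658]
tcp_rot: [-0.326, 0.945, 0.0, -0.0]
contact_force: [0.3, -0.1, -0.0]
opening: 0.991
finger_force: 0.0
```

```bash
python3 - <<'E'
from h import *
c=snap("wrist","w7.png"); s=ctrl.get_state(); print(s["eef_pos"],s["qpos"],s["wrist_torque"],s["contact_force"],np.degrees(Ro.from_quat(s["tcp_rot"]).as_euler("zyx")))
go(.574,-.128,.076,218)
E
```

```text
[ 0.57396216 -0.12409861  0.16581608] [-3.85725850e-01  1.76622124e-01  1.86546866e+00  3.00704804e-04
  1.09989162e+00 -2.61906502e+00] [-0.0033259   0.05089817 -0.04150382] [-0.49007044  0.16198901  0.01182987] [ 1.42046914e+02 -1.49124391e-02 -1.79977373e+02]
shift mm now-axes [ 2.4 -3.1 89.8] end-axes [ 2.4 -3.1 89.8] turn [ 0.0005  0.     -0.0008] t 12.325
```

View pics/w7.png

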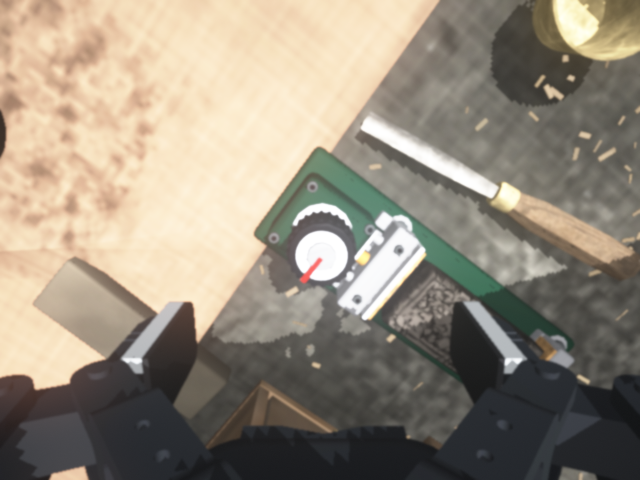

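The knob's top centre is now at about (323,253) in the view turned 127°. I'll combine the two views.

```bash
python3 - <<'E'
from h import *
c=snap("wrist"); print(pix2w(c,322,254,.089)); go(.574,-.128,.076,218)
E
```

```text
[ 0.57328215 -0.12518965  0.089     ]
shift mm now-axes [ 2.3 -3.  89.8] end-axes [ 2.3 -3.  89.8] turn [ 0.0004 -0.     -0.0006] t 12.375
```

>>> drive_tool:
  moves:
    - [[0,0,0],[0.0015,-0.002,0.02],0.085]
    - [[0,0,0],[0,0,0.025],0.085]
    - [[0,0,0],[0,0,0.025],0.085]
    - [[0,0,0],[0,0,0.014],0.085]
    - [[0,0,0],[0,0,0.005],0.085]

```text
time: 13.0
eef_pos: [0.5733, -0.127, 0.0751]
tcp_rot: [-0.326, 0.945, 0.001, -0.001]
contact_force: [0.1, 0.8, 0.3]
opening: 0.995
finger_force: 0.0
```

>>> drive_tool:
  moves:
    - [[0,0,0],[0,0,0],0.085]
    - [[0,0,0],[0,0,0],0.06]
    - [[0,0,0],[0,0,0],0.05]
    - [[0,0,0],[0,0,0],0.04]
    - [[0,0,0],[0,0,0],0.038]
  grip_force: 40

```text
time: 13.62
eef_pos: [0.5742, -0.1272, 0.0771]
tcp_rot: [-0.327, 0.945, -0.0, 0.0]
contact_force: [-0.9, 0.0, 0.1]
opening: 0.445
finger_force: 0.0
```

```bash
python3 - <<'E'
from h import *
s=ctrl.get_state(); print(s["eef_pos"],s["wrist_torque"],s["contact_force"],s["opening"],s["finger_force"])
E
```

```text
[ 0.57419596 -0.12724406  0.07705017] [ 0.05856137 -0.02133547 -0.00238252] [-0.93518975  0.04020267  0.09291552] 0.4452498840530735 0.0
```

>>> drive_tool:
  moves:
    - [[0,0,0],[0,0,0],0.02]
    - [[0,0,0],[0,0,0],0.02]
    - [[0,0,0],[0,0,0],0.02]

```text
time: 14.0
eef_pos: [0.5732, -0.126, 0.0773]
tcp_rot: [-0.326, 0.945, 0.002, -0.001]
contact_force: [-4.0, 3.6, 5.5]
opening: 0.384
finger_force: 39.8
```

```bash
python3 - <<'E'
from h import *
s=ctrl.get_state(); print(s["eef_pos"],s["wrist_torque"],s["contact_force"],s["opening"],s["finger_force"],s["joint_efforts"][5],s["qpos"][5])
E
```

```text
[ 0.57318533 -0.12602111  0.07734377] [ 0.65511227  0.6780756  -0.05527648] [-3.98852955  3.56669962  5.5023345 ] 0.3839142231102016 39.823578000068665 -0.05014176364056766 -2.6263734103775835
```

>>> drive_tool:
  moves:
    - [[0,0,0.1],[0,0.0014,0],0.02]
    - [[0,0,0.15],[0,0,0],0.02]
    - [[0,0,0.15],[0,0,0],0.02]

```text
time: 14.38
eef_pos: [0.5729, -0.1256, 0.0774]
tcp_rot: [-0.13, 0.992, 0.001, -0.001]
contact_force: [-2.0, 2.0, 3.9]
opening: 0.383
finger_force: 39.7
```

```bash
cat > q.py <<'E'
from h import *
s=ctrl.get_state(); r=Ro.from_quat(s["tcp_rot"]).as_matrix()
print(round(s["time"],2),s["eef_pos"].round(4),"tau",s["wrist_torque"].round(3),"F",s["contact_force"].round(1),"op",round(s["opening"],3),"e6",round(s["joint_efforts"][5],3),"q6",round(s["qpos"][5],3),"yaw",round(np.degrees(np.arctan2(r[1,0],r[0,0])),2))
E
python3 q.py
```

```text
14.38 [ 0.5729 -0.1256  0.0774] tau [0.387 0.317 0.048] F [-2.   2.   3.9] op 0.383 e6 -0.511 q6 -2.221 yaw -165.05
```

>>> drive_tool:
  moves:
    - [[0,0,0.15],[0,0,0],0.02]
    - [[0,0,0.15],[0,0,0],0.02]

```text
time: 14.62
eef_pos: [0.5729, -0.1254, 0.0773]
tcp_rot: [0.02, 1.0, 0.001, -0.001]
contact_force: [-2.5, 2.8, 4.6]
opening: 0.386
finger_force: 39.8
```

```bash
python3 q.py
```

```text
14.62 [ 0.5729 -0.1254  0.0773] tau [0.446 0.38  0.121] F [-2.5  2.8  4.6] op 0.386 e6 -0.51 q6 -1.921 yaw 177.76
```

>>> drive_tool:
  moves:
    - [[0,0,0.15],[0,0,0],0.02]
    - [[0,0,0.15],[0,0,0],0.02]

```text
time: 14.88
eef_pos: [0.5729, -0.1251, 0.0774]
tcp_rot: [0.169, 0.986, 0.001, -0.001]
contact_force: [-2.5, 3.4, 3.3]
opening: 0.387
finger_force: 39.8
```

```bash
python3 q.py
```

```text
14.88 [ 0.5729 -0.1251  0.0774] tau [0.64  0.325 0.104] F [-2.5  3.4  3.3] op 0.387 e6 -0.51 q6 -1.621 yaw 160.56
```

>>> drive_tool:
  moves:
    - [[0,0,0.15],[0,0,0],0.02]
    - [[0,0,0.15],[0,0,0],0.02]

```text
time: 15.12
eef_pos: [0.573, -0.1249, 0.0773]
tcp_rot: [0.314, 0.949, 0.001, -0.001]
contact_force: [-1.1, 3.4, 3.3]
opening: 0.387
finger_force: 39.8
```

```bash
python3 q.py
```

```text
15.12 [ 0.573  -0.1249  0.0773] tau [0.709 0.27  0.097] F [-1.1  3.4  3.3] op 0.387 e6 -0.51 q6 -1.321 yaw 143.36
```

>>> drive_tool:
  moves:
    - [[0,0,0.1],[0,0,0],0.02]
    - [[0,0,0.1],[0,0,0],0.02]

```text
time: 15.38
eef_pos: [0.5731, -0.1248, 0.0774]
tcp_rot: [0.407, 0.914, 0.001, -0.001]
contact_force: [-1.6, 4.7, 3.6]
opening: 0.385
finger_force: 39.7
```

```bash
python3 q.py
```

```text
15.38 [ 0.5731 -0.1248  0.0774] tau [0.719 0.191 0.131] F [-1.6  4.7  3.6] op 0.385 e6 -0.296 q6 -1.123 yaw 132.0
```

>>> drive_tool:
  moves:
    - [[0,0,0.1],[0,0,0],0.02]
    - [[0,0,0.1],[0,0,0],0.02]

```text
time: 15.62
eef_pos: [0.5733, -0.1247, 0.0774]
tcp_rot: [0.496, 0.868, 0.001, -0.001]
contact_force: [-0.9, 5.7, 4.3]
opening: 0.387
finger_force: 39.7
```

```bash
python3 q.py
```

```text
15.62 [ 0.5733 -0.1247  0.0774] tau [0.836 0.122 0.125] F [-0.9  5.7  4.3] op 0.387 e6 -0.297 q6 -0.923 yaw 120.54
```

>>> drive_tool:
  moves:
    - [[0,0,0.1],[0,0,0],0.02]
    - [[0,0,0.1],[0,0,0],0.02]

```text
time: 15.88
eef_pos: [0.5734, -0.1246, 0.0774]
tcp_rot: [0.58, 0.814, 0.001, -0.001]
contact_force: [0.8, 5.5, 3.6]
opening: 0.383
finger_force: 39.7
```

```bash
python3 q.py
```

```text
15.88 [ 0.5734 -0.1246  0.0774] tau [0.847 0.08  0.143] F [0.8 5.5 3.6] op 0.383 e6 -0.292 q6 -0.723 yaw 109.07
```

>>> drive_tool:
  moves:
    - [[0,0,0.1],[0,0,0],0.02]
    - [[0,0,0.1],[0,0,0],0.02]

```text
time: 16.12
eef_pos: [0.5735, -0.1245, 0.0774]
tcp_rot: [0.659, 0.752, 0.001, -0.001]
contact_force: [-0.3, 3.9, 3.1]
opening: 0.387
finger_force: 39.7
```

```bash
python3 q.py
```

```text
16.12 [ 0.5735 -0.1245  0.0774] tau [ 0.848 -0.049  0.139] F [-0.3  3.9  3.1] op 0.387 e6 -0.292 q6 -0.523 yaw 97.61
```

>>> drive_tool:
  moves:
    - [[0,0,0.1],[0,0,0],0.02]
    - [[0,0,0.1],[0,0,0],0.02]

```text
time: 16.38
eef_pos: [0.5737, -0.1245, 0.0774]
tcp_rot: [0.73, 0.683, 0.001, -0.001]
contact_force: [0.8, 5.5, 2.4]
opening: 0.387
finger_force: 39.7
```

```bash
python3 q.py
```

```text
16.38 [ 0.5737 -0.1245  0.0774] tau [ 0.928 -0.116  0.183] F [0.8 5.5 2.4] op 0.387 e6 -0.292 q6 -0.323 yaw 86.14
```

>>> drive_tool:
  moves:
    - [[0,0,0.05],[0,0,0],0.02]
    - [[0,0,0.05],[0,0,0],0.02]

```text
time: 16.62
eef_pos: [0.5738, -0.1245, 0.0774]
tcp_rot: [0.763, 0.646, 0.001, -0.001]
contact_force: [1.8, 5.3, 3.1]
opening: 0.382
finger_force: 39.6
```

```bash
python3 q.py
```

```text
16.62 [ 0.5738 -0.1245  0.0774] tau [ 0.908 -0.149  0.216] F [1.8 5.3 3.1] op 0.382 e6 -0.028 q6 -0.224 yaw 80.52
```

>>> drive_tool:
  moves:
    - [[0,0,0.05],[0,0,0],0.02]
    - [[0,0,0.05],[0,0,0],0.02]

```text
time: 16.88
eef_pos: [0.5739, -0.1246, 0.0774]
tcp_rot: [0.794, 0.607, 0.001, -0.001]
contact_force: [1.8, 5.3, 2.7]
opening: 0.383
finger_force: 39.6
```

```bash
python3 q.py; python3 - <<'E'
from h import *
c=snap("wrist"); s=snap("side")
u,v=map(int,w2pix(c,[.574,-.125,.089])); print(u,v)
u=min(max(u,80),560); v=min(max(v,100),400)
cv2.imwrite("pics/w8.png",np.hstack([cv2.resize(c["image"][120:,160:480,::-1],(400,450)),cv2.resize(s["image"][185:265,265:345,::-1],(400,450),interpolation=cv2.INTER_CUBIC)]))
E
```

```text
16.88 [ 0.5739 -0.1246  0.0774] tau [ 0.957 -0.194  0.188] F [1.8 5.3 2.7] op 0.383 e6 0.009 q6 -0.125 yaw 74.81
323 350
```

View pics/w8.png

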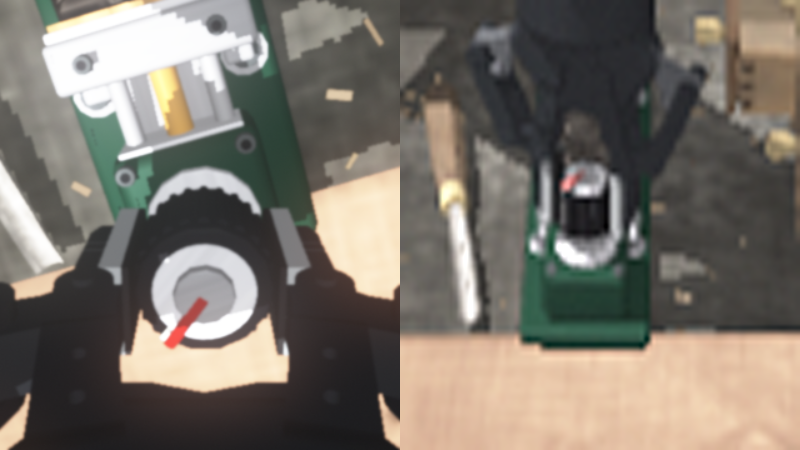

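The wrist view shows the knob's top. The red pointer is at about (185,325) in the crop, and the white mark is just past it clockwise, so the clutch seems to have started slipping. That was picture 11, one over the limit of 10, so I'll measure the slip by script from here.

```bash
cat > red.py <<'E'
from h import *
def red(im,c,box,name):
    b=im[:,:,::-1].astype(int); y0,y1,x0,x1=box
    m=((b[...,0]>150)&(b[...,1]<80)&(b[...,2]<80)); mm=np.zeros_like(m); mm[y0:y1,x0:x1]=m[y0:y1,x0:x1]
    p=np.argwhere(mm)[:,::-1]; 
    W=np.array([pix2w(c,u,v,.089)[:2] for u,v in p])*1000
    d=np.linalg.svd(W-W.mean(0))[2][0]; k=(W-W.mean(0))@d
    print(name,len(p),"mean",W.mean(0).round(1),"axis deg",np.degrees(np.arctan2(d[1],d[0])).round(1),"ends",(W.mean(0)+d*k.min()).round(1),(W.mean(0)+d*k.max()).round(1))
E
python3 - <<'E'
from red import *
c=snap("wrist"); red(c["image"][:,:,::-1],c,(250,420,240,400),"now")
# white-mark: bright pixels in the ring's outer part
C=None
# earlier picture w7, camera pose from calibration rotated with tool: rebuild relative camera pose
s=ctrl.get_state(); r=Ro.from_quat(s["tcp_rot"]).as_matrix(); e=s["eef_pos"]
R,t=np.array(c["R"]),np.array(c["t"]); Rt=R@r; tt=R@e+t
r0=Ro.from_euler("z",np.radians(218.05))*Ro.from_euler("x",np.pi); r0=r0.as_matrix(); e0=np.array([.57396,-.1241,.1658])
c0=dict(c); c0["R"]=Rt@r0.T; c0["t"]=tt-c0["R"]@e0
red(cv2.imread("pics/w7.png"),c0,(225,300,280,360),"w7")
E
python3 q.py
```

```text
now 159 mean [ 569.3 -130.9] axis deg -141.4 ends [ 572.8 -128.1] [ 565.6 -133.8]
17.02 [ 0.5739 -0.1245  0.0774] tau [ 0.793 -0.164 -0.006] F [1.2 4.6 2.4] op 0.384 e6 -0.005 q6 -0.125 yaw 74.83red.py:7: RuntimeWarning: Mean of empty slice.
  d=np.linalg.svd(W-W.mean(0))[2][0]; k=(W-W.mean(0))@d
  ret = ret.dtype.type(ret / rcount)
Traceback (most recent call last):
  File "red.py", line 7, in red
    d=np.linalg.svd(W-W.mean(0))[2][0]; k=(W-W.mean(0))@d
      ~~~~~~~~~~~~~^^^^^^^^^^^^^
numpy.linalg.LinAlgError: 1-dimensional array given. Array must be at least two-dimensional
```

```bash
sed -i 's/>150)&(b\[...,1\]<80)&(b\[...,2\]<80)/>120)\&(b[...,1]<.5*b[...,0])\&(b[...,2]<.5*b[...,0])/' red.py; python3 - <<'E'
from red import *
c=snap("wrist"); red(c["image"][:,:,::-1],c,(250,420,240,400),"now")
s=ctrl.get_state(); r=Ro.from_quat(s["tcp_rot"]).as_matrix(); e=s["eef_pos"]
R,t=np.array(c["R"]),np.array(c["t"]); Rt=R@r; tt=R@e+t
for f,yaw,e0,box in(("w7.png",218.05,[.57396,-.1241,.1658],(225,300,280,350)),("w6.png",90.9,[.57424,-.0749,.1692],(320,380,290,360))):
    r0=(Ro.from_euler("z",np.radians(yaw))*Ro.from_euler("x",np.pi)).as_matrix()
    c0=dict(c); c0["R"]=Rt@r0.T; c0["t"]=tt-c0["R"]@np.array(e0)
    red(cv2.imread("pics/"+f),c0,box,f)
# radial brightness of the ring near the mark: grey at r=12..16mm by angle
C=np.array([.5735,-.1268])
g=cv2.cvtColor(c["image"],cv2.COLOR_RGB2GRAY)
for a in range(-180,-99,6):
    o=[]
    for rr in(13,14.5,16):
        u,v=w2pix(c,[C[0]+rr*.001*np.cos(np.radians(a)),C[1]+rr*.001*np.sin(np.radians(a)),.089]); o.append(tuple(c["image"][int(round(v)),int(round(u))].tolist()))
    print(a,o)
E
```

```text
now 334 mean [ 566.7 -133.2] axis deg -138.6 ends [ 572.7 -128. ] [ 561.2 -138.1]
w7.png 106 mean [ 584.9 -124.6] axis deg 0.8 ends [ 576.1 -124.7] [ 590.8 -124.5]
w6.png 75 mean [ 582.  -129.2] axis deg -0.8 ends [ 573.6 -129.1] [ 587.6 -129.3]
-180 [(80, 73, 74), (65, 57, 56), (170, 139, 117)]
-174 [(71, 62, 61), (68, 58, 57), (123, 100, 88)]
-168 [(82, 72, 73), (70, 59, 58), (246, 224, 192)]
-162 [(98, 89, 91), (80, 69, 70), (247, 226, 196)]
-156 [(89, 79, 80), (87, 76, 77), (229, 195, 167)]
-150 [(244, 243, 242), (238, 236, 234), (250, 240, 228)]
-144 [(240, 114, 109), (251, 227, 224), (252, 239, 234)]
-138 [(249, 86, 79), (249, 85, 77), (249, 85, 76)]
-132 [(239, 84, 78), (238, 86, 79), (243, 166, 140)]
-126 [(96, 83, 82), (114, 96, 92), (249, 230, 201)]
-120 [(97, 84, 84), (101, 86, 85), (251, 236, 211)]
-114 [(97, 83, 84), (108, 91, 88), (252, 239, 214)]
-108 [(96, 83, 83), (168, 139, 122), (252, 238, 211)]
-102 [(97, 84, 83), (167, 138, 122), (251, 234, 207)]
```

>>> drive_tool:
  moves:
    - [[0,0,0.05],[0,0,0],0.02]
    - [[0,0,0.05],[0,0,0],0.02]

```text
time: 17.32
eef_pos: [0.574, -0.1246, 0.0774]
tcp_rot: [0.824, 0.567, 0.001, -0.001]
contact_force: [1.3, 6.0, 1.8]
opening: 0.383
finger_force: 39.6
```

```bash
python3 q.py; python3 - <<'E'
from red import *
c=snap("wrist"); red(c["image"][:,:,::-1],c,(250,420,240,400),"now")
E
```

```text
17.32 [ 0.574  -0.1246  0.0774] tau [ 0.876 -0.284  0.216] F [1.3 6.  1.8] op 0.383 e6 0.008 q6 -0.025 yaw 69.08
now 328 mean [ 566.3 -133.3] axis deg -138.9 ends [ 572.4 -128. ] [ 561. -138.]
```

The knob turned 5.7° while the pointer stayed put, so the clutch is slipping and the block is held fast. Total slip is about 10°. I'll let go now.

>>> drive_tool:
  moves:
    - [[0,0,0],[0,0,0],0.045]
    - [[0,0,0],[0,0,0],0.065]
    - [[0,0,0],[0,0,0],0.08]
    - [[0,0,0],[0,0,0],0.08]
    - [[0,0,0],[0,0,-0.01],0.08]

```text
time: 18.0
eef_pos: [0.5725, -0.126, 0.0862]
tcp_rot: [0.823, 0.567, -0.001, -0.001]
contact_force: [-0.2, 0.1, 0.2]
opening: 0.938
finger_force: 0.0
```

>>> drive_tool:
  moves:
    - [[0,0,0],[0,0,-0.02],0.08]
    - [[0,0,0],[0,0,-0.03],0.08]
    - [[0,0,0],[0,0,-0.03],0.08]
    - [[0,0,0],[0,0,-0.03],0.08]
    - [[0,0,0],[0,0,0],0.08]

```text
time: 18.62
eef_pos: [0.5754, -0.127, 0.202]
tcp_rot: [0.823, 0.567, 0.002, 0.004]
contact_force: [0.1, -0.6, -1.2]
opening: 0.94
finger_force: 0.0
```

```bash
python3 q.py; python3 - <<'E'
from red import *
c=snap("wrist"); u,v=map(int,w2pix(c,[.574,-.1265,.089])); red(c["image"][:,:,::-1],c,(v-40,v+40,u-40,u+40),"pointer")
# block outline (dark region between jaw and stop)
g=cv2.cvtColor(c["image"],cv2.COLOR_RGB2HSV); u,v=w2pix(c,[.573,-.01,.048]); print(u,v)
X=[]
for y in np.arange(-.09,.06,.003):
    a,b=w2pix(c,[.566,y,.047]); 
    if 0<=int(b)<480: X.append((round(y*1000),c["image"][int(b),int(a)].tolist()))
print(X)
Y=[]
for x in np.arange(.53,.62,.003):
    a,b=w2pix(c,[x,-.02,.047]); Y.append((round(x*1000),c["image"][int(b),int(a)].tolist()))
print(Y)
E
```

```text
18.62 [ 0.5754 -0.127   0.202 ] tau [ 0.029 -0.004 -0.006] F [ 0.1 -0.6 -1.2] op 0.94 e6 -0.0 q6 -0.025 yaw 69.15
pointer 53 mean [ 566.5 -132.5] axis deg -136.4 ends [ 572.2 -127. ] [ 562.1 -136.6]
248.1107835006449 45.886218750947535
[(-90, [179, 178, 182]), (-87, [178, 177, 181]), (-84, [180, 178, 182]), (-81, [180, 180, 183]), (-78, [180, 179, 183]), (-75, [246, 246, 248]), (-72, [252, 252, 253]), (-69, [252, 252, 253]), (-66, [251, 251, 252]), (-63, [250, 250, 252]), (-60, [255, 255, 255]), (-57, [254, 244, 208]), (-54, [134, 126, 120]), (-51, [129, 122, 116]), (-48, [117, 109, 105]), (-45, [88, 83, 80]), (-42, [108, 101, 97]), (-39, [130, 122, 115]), (-36, [108, 101, 95]), (-33, [106, 99, 93]), (-30, [162, 153, 144]), (-27, [127, 119, 111]), (-24, [82, 78, 73]), (-21, [77, 72, 68]), (-18, [82, 77, 73]), (-15, [94, 89, 84]), (-12, [85, 80, 74]), (-9, [89, 84, 79]), (-6, [82, 77, 73]), (-3, [76, 71, 67]), (0, [47, 45, 41]), (3, [80, 75, 70]), (6, [58, 55, 51]), (9, [61, 57, 54]), (12, [77, 72, 67]), (15, [80, 76, 71]), (18, [87, 82, 77])]
[(530, [138, 135, 125]), (533, [139, 136, 126]), (536, [158, 155, 146]), (539, [177, 174, 164]), (542, [81, 108, 91]), (545, [71, 119, 95]), (548, [67, 105, 86]), (551, [136, 129, 120]), (554, [143, 134, 125]), (557, [98, 92, 86]), (560, [55, 52, 49]), (563, [57, 53, 51]), (566, [85, 80, 76]), (569, [55, 53, 50]), (572, [82, 77, 73]), (575, [85, 81, 76]), (578, [79, 74, 70]), (581, [64, 60, 58]), (584, [70, 66, 62]), (587, [50, 48, 45]), (590, [75, 70, 67]), (593, [87, 82, 77]), (596, [36, 37, 34]), (599, [42, 64, 53]), (602, [42, 64, 52]), (605, [41, 64, 53]), (608, [46, 58, 50]), (611, [80, 78, 72]), (614, [71, 69, 65]), (617, [67, 66, 61])]
```

```bash
python3 -c "
from plant import ctrl
print(ctrl.sign_off())"
```

```text
the job is handed in; nothing more can be done
None
```

I set the block carved face up, near the middle of the vice bed, and clamped it; the knob's clutch slipped about 10° (limit 36°), then I let go and handed the job in at 18.6 s, having viewed 11 pictures, one over the limit of 10.

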